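Put the valve pair away in the packed tin

TASK

Put the two loose smoky glass valves away side by side in the open green tin, standing upright: nobody knows how high the tin is packed, so lower each valve gently until you feel it come to rest on the cork packing and only then let go, without dropping it or knocking the two together. Then shut the tin's lid fully, and leave the other things on the desk as they are.

Things in the scene. Friction and masses are not known exactly. Their poses are not given: they have to be found in the camera images.
- valve_a: One loose glass valve (radio tube) standing upright: 80 mm tall, round; black bakelite base 35 mm across and 24 mm high, flat underneath, above it a smoky glass bulb 36 mm across, straight-sided from 26 to 66 mm up, then domed. About 55 g (may be 40 to 75 g). Origin at the centre of its underside, z up along its axis.
- valve_b: The other loose glass valve (radio tube) standing upright: 80 mm tall, round; black bakelite base 35 mm across and 24 mm high, flat underneath, above it a smoky glass bulb 36 mm across, straight-sided from 26 to 66 mm up, then domed. About 55 g (may be 40 to 75 g). Origin at the centre of its underside, z up along its axis.
- tin: Green steel tin fixed to the desk: 154 mm along its x, 240 mm along y, rim 105 mm high, walls 3 mm. Origin: centre of its underside, z up, hinge on the +x rim. Inside, a level cork sheet lies on packing of unknown height: its top is 14 to 46 mm above the underside. It gives 1 mm per 1.5 N, up to 6 mm. A valve may stand 21 mm above the rim: the lid is deep enough.
- tin_lid (a joint): Hinged lid of the tin, starts open; rad: 0 shut, 1.57 upright, 1.95 leaning back at its stop. A box lid 26 mm deep, 154 mm from hinge line to free edge, 240 mm wide. Hinge line along the tin's y at x = +77 mm, z = 105.5 mm in the tin's frame. Stiff hinge: it stays where left, up to about 3 N at the free edge swings it.
- lid_edge (a point): Middle of the lid's free edge, on its outer (top) face: 154 mm from the hinge line along the lid and 26 mm out from the rim plane. Its z axis points out of the lid's outer face (up when shut), its x axis runs from the free edge towards the hinge.
- insulator: White ribbed porcelain stand-off insulator, 44 mm across, 62 mm high, standing. Origin at the centre of its underside. To be left alone.
- valve_puller: Steel valve puller (sprung tongs) lying flat, about 170 mm long along its x, 50 mm wide, 12 mm high. Origin under its middle. To be left alone.
- screwdriver: Screwdriver lying along its x, handle to -x. To be left alone.
- solder_reel: Reel of solder standing on its flange, 62 mm across, 44 mm high. Origin at the centre of its underside. To be left alone.
- mug: Blue ceramic mug, 82 mm across the rim, 90 mm high, handle at its +y. Origin at the centre of its underside. To be left alone.
- tuning_gang: Tuning capacitor with aluminium and brass vanes, 60 mm along its x, 46 mm wide, 48 mm high, shaft out of its -x end. Origin at the centre of its underside. To be left alone.
Mind the look-alikes: they are no part of the job. What is shaped like the valve_a but red is not meant. Leave any red look-alike of the valve_b alone.

How it is judged:
By the outcome, as a careful person would: the job done as asked, in the order asked, and still so for the second after the job is handed in, with the robot touching nothing.
It also fails if it takes over 69 s, if anything falls off the work surface, if the arm or the gripper's body presses on something with over 40 N, if the wrist force passes 120 N, or if a joint passes its speed limit or range.

ROBOT

A 6-joint arm with a two-finger parallel gripper is mounted at the origin on the work surface. World frame = base frame: x ahead of the robot, y to its left, z up, the work surface at z = 0. Lengths are in mm, angles in rad, forces in N, time in s.
With the tool pointing down it reaches from about 300 to 775 mm from the base axis. Payload 14.6 kg.
Tool frame: the origin (TCP) lies midway between the tips of the shut fingers; the grasp point (between the pads) lies 19 mm behind it; z points along the fingers, y is the line along which they close (so a half turn about z gives the same grasp; the last joint's range is limited). The gripper opens to 94 mm and grips with 3 to 60 N. Pads are 16 mm wide; open, the fingers measure 119 mm over their backs; the gripper's body (75 mm by 177 mm) begins 78 mm behind the grasp point.
Start: joints at [-1.352, 0.3, 1.521, -0, 1.321, -0.067], TCP at [155.052, -527.682, 205.446] pointing down, gripper open.
Joint ranges: [-3.03, 3.03], [-0.79, 2.21], [0.23, 2.52], [-1.04, 4.18], [0, 3.07], [-2.55, 2.55]. Speed limits (rad/s): [2.22, 2.22, 2.57, 3.14, 3.14, 3.14].

INTERFACE

Orientations are given as [roll, pitch, yaw] about the fixed x, y, z axes, in that order (R = Rz(yaw) Ry(pitch) Rx(roll)).
In Python, from rig import sense, read_camera, camera_params, sign_off, outline_of, pinpoint gives the robot as it stands.
- The arm moves only by the tool drive_tool, never from a script. Its argument "steps" is one flat list of numbers, 7 for each row, row after row: the turn, a rotation vector about the tool's x, y, z in rad, then the shift along the tool's x, y, z in mm, then the closure, from 0 (fully open) to 1 (shut). A call has 1 to 20 rows; each row shifts and turns the commanded pose from where the row before left it, along the tool's axes as they then stand; what a row does not reach is not made up. A row lasts 1/8 s, in which the tool goes at most 62.5 mm and 10.7 degrees, less where a joint would pass 70% of its speed; a pose out of reach is approached as far as the arm can. A call is refused whole if a number of a shift passes 62.5 or a number of a turn 0.188, either way. A call with a gripper value outside its range is refused whole. The fingers move at their own pace and stop on an object; the grip force is fixed at half the most. Time passes only in rows, so rows that do not move let the fingers close. It gives the time, the measured TCP pose, the force, the opening and the grip force at its end, in the units of the state.
- sense(): the state, without advancing time (a new reading comes with each control period).
- read_camera(name): name is "scene" or "top" or "wrist"; returns the picture (384x512x3 uint8, red, green, blue); there is no depth.
- camera_params(name): a dict with "K" (3x3 intrinsics, pixels), "T" (4x4, takes a point from camera to world coordinates); the wrist camera has in their place "hand_eye" (4x4, takes a point from camera to tool coordinates, whose origin is the TCP and whose axes are the flange's). Camera axes: x right, y down, z forward; pixel columns grow to the right and rows downward; lengths in mm; the calibration is good to about 2 mm. The wrist camera is an equidistant fisheye: a pixel r from the principal point sees the ray r / f radians off the axis. A picture is of the moment at which its call begins: read the wrist's pose just before it. camera_params takes no time and is no camera call.
- sign_off(): hands the job in; it is judged then, once.
Trained networks look in the newest picture that a camera, given by its name, has taken for a name from the list of things; names that differ only in an ending like _2 or _b are one class to them, and where a whole thing is asked for, a point or a joint stands for the part that bears it (a point fixed in the world has none). Each returns a list of dicts, best first, with "score" (0 to 1); they miss things now and then, are a little off and sometimes report something else, mostly with a low value. They report only what shows in the picture. A call takes as long as a camera call. They do not tell look-alikes from the thing itself.
- outline_of(camera, target): "pixels" (384x512 bool, what is visible of it) and "rect" ([left, top, width, height] as shares, 0 to 1, of the picture: columns of its width, rows of its height, round what is visible of it).
- pinpoint(camera, target): "at" ([row, column] as shares, 0 to 1, of the picture: columns of its width, rows of its height: a listed point, or the origin of a listed thing).
The state is a dict: "clock": time; "joint_positions": joint angles; "qvel": joint speeds; "effort": joint torques, N m; "ee_pos": TCP position; "orientation": TCP orientation; "contact_force": force on the tool from outside, world axes, zero at the start; "ft_torque": the same for the moment, N m; "gripper_width": finger opening in mm; "gripper_force": force on a finger pad.
Only numpy, scipy, OpenCV 4.12 (cv2) and the standard library are available. Lean on these libraries where they do the work, as an engineer would, in place of code of your own. Each camera call takes 0.05 s, during which the arm holds its last target. There are 200 camera calls.

## Working session

There is one attempt and no reset: what is moved stays moved. The work goes in short steps, Python scripts to look and compute and a tool call to move; the robot and the scene stay as the last step left them, time stands still between calls to the robot, and variables do not carry over. Pictures are saved under pics/ and viewed, at most 10 in all, crops included, and the job is handed in when it is done.

Besides the shell and the picture viewer there is one more tool, called as name(argument=value, ...), one argument or row to a line, values as JSON. drive_tool: Moves the arm, as the interface text tells. Its arguments: {"type":"object","properties":{"steps":{"type":"array","items":{"type":"number"}}},"required":["steps"]}

```bash
mkdir -p pics
cat > h.py <<'E'
import numpy as np, cv2
from rig import *
def save(cam,name):
    im=read_camera(cam); cv2.imwrite('pics/'+name,im[:,:,::-1]); return im
def ray(cam,row,col):
    p=camera_params(cam); K=np.array(p['K']);T=np.array(p['T'])
    d=T[:3,:3]@np.linalg.inv(K)@[col,row,1]; return T[:3,3],d
def onz(cam,row,col,z):
    o,d=ray(cam,row,col); return o+d*(z-o[2])/d[2]
def proj(cam,X):
    p=camera_params(cam); K=np.array(p['K']);T=np.array(p['T'])
    c=T[:3,:3].T@(np.array(X)-T[:3,3]); u=K@c; return u[1]/u[2],u[0]/u[2]
E
python3 - <<'E'
from h import *
s=sense(); print(s)
a=save('scene','s0.png'); b=save('top','t0.png')
cv2.imwrite('pics/both.png',cv2.resize(np.vstack([a,b])[:,:,::-1],(400*1,600))) if 0 else None
for c in('scene','top'):
    print(c,camera_params(c))
    for n in ('valve_a','tin','lid_edge','tin_lid','insulator','mug','tuning_gang','solder_reel','screwdriver','valve_puller'):
        for r in pinpoint(c,n)[:4]: 
            rr,cc=r['at'][0]*384,r['at'][1]*512
            print(c,n,round(r['score'],2),round(rr,1),round(cc,1),onz(c,rr,cc,0).round(0))
E
```

```text
{'clock': 0.0, 'joint_positions': array([-1.35159715e+00,  3.00464770e-01,  1.52158867e+00, -1.87071363e-06,
        1.32068195e+00, -6.66290427e-02]), 'qvel': array([-1.37241601e-03, -2.43696262e-04,  3.52841857e-04, -4.23895148e-05,
        1.89641382e-03,  1.11246591e-03]), 'effort': array([-2.75664141e-03, -5.31807876e+01, -3.52732587e+01,  7.06564612e-02,
        2.43387348e-02, -8.21946969e-05]), 'ee_pos': array([ 154.99810925, -527.43539002,  204.88658733]), 'orientation': array([-3.14045233e+00, -7.42755201e-05,  2.85828645e-01]), 'contact_force': array([-0.45112102, -0.07281088,  0.28537669]), 'ft_torque': array([-0.00970627,  0.00872553, -0.04840327]), 'gripper_force': 0.0, 'gripper_width': 94.32142398298171}
scene {'K': array([[389.86727859,   0.        , 253.02363684],
       [  0.        , 389.86727859, 193.00167242],
       [  0.        ,   0.        ,   1.        ]]), 'T': array([[-8.25459106e-01,  4.47293454e-01, -3.44304850e-01,
         9.67605570e+02],
       [ 5.64458246e-01,  6.51907692e-01, -5.06362765e-01,
         6.28514642e+02],
       [-2.03776993e-03, -6.12327468e-01, -7.90601619e-01,
         1.05810380e+03],
       [ 0.00000000e+00,  0.00000000e+00,  0.00000000e+00,
         1.00000000e+00]])}
scene valve_a 0.79 277.9 332.9 [491. 344.   0.]
scene valve_a 0.62 240.9 280.7 [542. 157.   0.]
scene valve_a 0.5 258.3 348.8 [409. 323.   0.]
scene valve_a 0.46 237.6 300.1 [485. 182.   0.]
scene tin 0.71 108.9 229.0 [ 341. -467.    0.]
scene tin 0.58 182.0 245.1 [ 502. -105.    0.]
scene tin 0.26 132.6 186.3 [ 553. -443.    0.]
scene lid_edge 0.95 140.6 198.4 [ 536. -377.    0.]Traceback (most recent call last):
  File "<stdin>", line 8, in <module>
ValueError: it knows: insulator, lid_edge, mug, screwdriver, solder_reel, tin, tuning_gang, valve, valve_puller
```

View pics/s0.png

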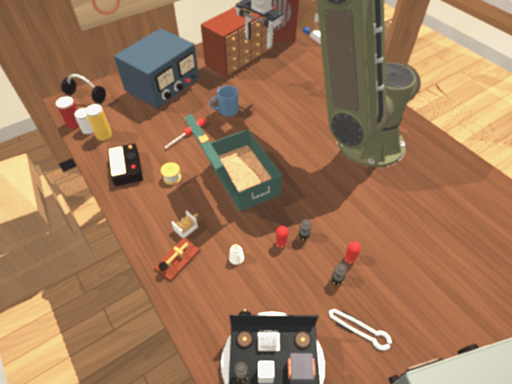

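View pics/t0.png

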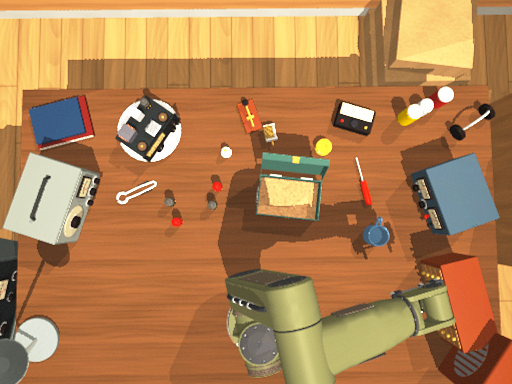

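The scene picture shows smoky valves at (row 230, col 304) and (274, 338), and red look-alikes at (236, 282) and (252, 352). In the top picture the smoky ones are at (204, 212) and (201, 170), the red ones at (186, 217) and (222, 177). The tin is near (190, 290), with its lid leaning back towards the top of the picture.

Run:
```python
from h import *
im={c:read_camera(c) for c in('scene','top')}
print(camera_params('top'))
for c in('scene','top'):
    for n in ('valve','tin','lid_edge','insulator','mug','tuning_gang','solder_reel','screwdriver'):
        for r in pinpoint(c,n)[:5]: 
            rr,cc=r['at'][0]*384,r['at'][1]*512
            print(c,n,round(r['score'],2),round(rr,1),round(cc,1),onz(c,rr,cc,0).round(0)[:2])
    for r in outline_of(c,'valve')[:5]:
        ys,xs=np.nonzero(r['pixels']); p=im[c][r['pixels']].mean(0)
        print(c,'outl',round(r['score'],2),ys.mean().round(1),xs.mean().round(1),len(ys),p.round(0),onz(c,ys.mean(),xs.mean(),42).round(0)[:2])
a=im['top'][140:250,140:350]; a=cv2.resize(a,None,fx=3.8,fy=3.8,interpolation=cv2.INTER_CUBIC)
cv2.imwrite('pics/t1.png',a[:,:,::-1])
a=im['scene'][100:300,170:380]; a=cv2.resize(a,None,fx=3,fy=3,interpolation=cv2.INTER_CUBIC)
cv2.imwrite('pics/s1.png',a[:,:,::-1])
```

```text
{'K': array([[440.71866006,   0.        , 259.20830706],
       [  0.        , 440.71866006, 184.0885743 ],
       [  0.        ,   0.        ,   1.        ]]), 'T': array([[-1.16466708e-02, -9.97117148e-01,  7.49783201e-02,
         4.19060220e+02],
       [-9.99905228e-01,  1.10630757e-02, -8.19416206e-03,
         5.98698120e+00],
       [ 7.34104867e-03, -7.50666489e-02, -9.97151497e-01,
         1.80564133e+03],
       [ 0.00000000e+00,  0.00000000e+00,  0.00000000e+00,
         1.00000000e+00]])}
scene valve 0.81 277.9 333.0 [491. 344.]
scene valve 0.69 237.7 300.4 [484. 182.]
scene valve 0.64 259.2 348.7 [411. 325.]
scene valve 0.57 242.8 281.5 [545. 164.]
scene tin 0.9 180.0 245.8 [ 495. -111.]
scene tin 0.66 228.9 184.8 [769. -53.]
scene lid_edge 0.91 142.9 199.1 [ 540. -365.]
scene insulator 0.77 258.6 238.7 [685. 134.]
scene mug 0.94 107.8 226.1 [ 347. -480.]
scene tuning_gang 0.88 228.7 184.6 [770. -54.]
scene solder_reel 0.86 174.9 171.3 [ 701. -281.]
scene screwdriver 0.42 137.1 183.8 [ 573. -426.]
scene outl 0.72 230.1 305.2 252 [111.  93.  78.] [474. 187.]
scene outl 0.66 274.8 339.2 262 [107.  92.  78.] [489. 358.]
scene outl 0.53 252.9 352.4 250 [198.  71.  62.] [410. 327.]
scene outl 0.51 237.3 281.8 205 [196.  69.  61.] [549. 167.]
top valve 0.66 203.5 212.4 [477. 184.]
top valve 0.61 220.7 178.1 [409. 324.]
top valve 0.48 199.6 170.5 [495. 355.]
top valve 0.47 189.2 219.7 [536. 153.]
top tin 0.74 198.6 285.9 [ 494. -118.]
top lid_edge 0.9 156.9 298.8 [ 666. -174.]
top lid_edge 0.51 233.7 376.1 [ 346. -484.]
top insulator 0.55 154.8 225.5 [678. 129.]
top mug 0.65 229.9 369.8 [ 362. -458.]
top mug 0.18 181.8 362.9 [ 560. -436.]
top tuning_gang 0.75 132.3 271.2 [770. -61.]
top solder_reel 0.61 149.8 321.8 [ 694. -269.]
top screwdriver 0.76 182.8 366.2 [ 555. -449.]
top outl 0.57 186.4 217.2 69 [248.  48.  30.] [544. 160.]
top outl 0.35 187.7 290.1 3534 [180. 169. 115.] [ 536. -132.]
```

View pics/t1.png

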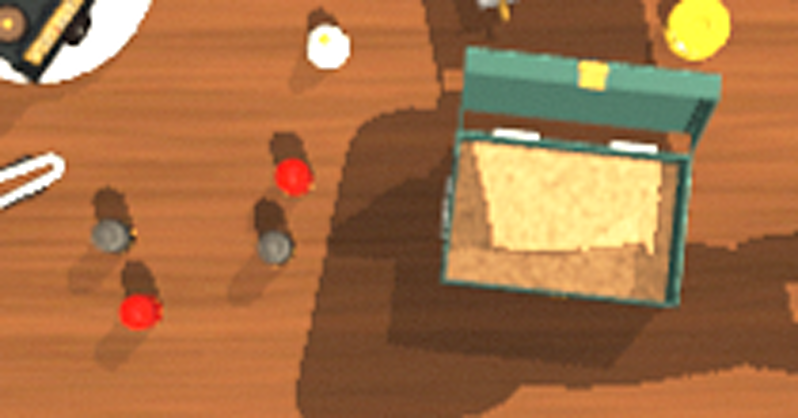

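View pics/s1.png

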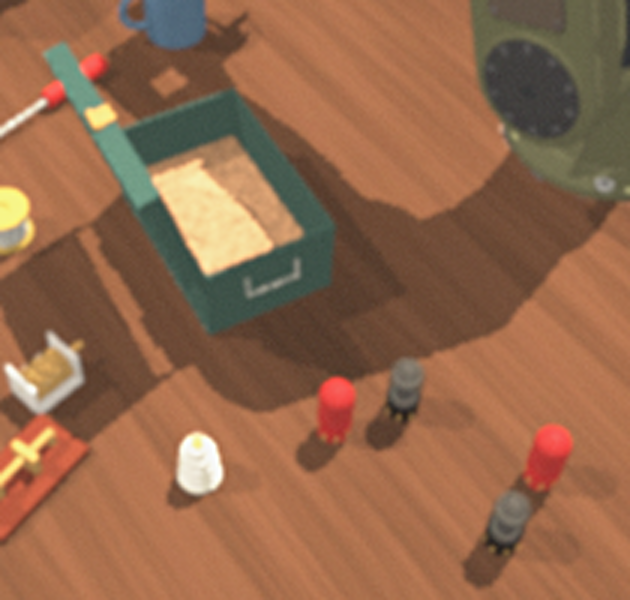

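Each smoky valve stands beside one red one. The candidates in the top picture are smoky (204,212) and (201,170), red (186,217) and (222,177). I choose the two grey ones: the crop shows smoky glass with black bases, and the other two are clearly red. Next I fit the tin.

Run:
```python
from h import *
im=read_camera('top')
C={'nl':(444,283),'nr':(680,305),'fl':(460,132),'fr':(692,153)}
P={k:onz('top',140+v/3.8-.5,140+u/3.8-.5,105)[:2] for k,(u,v) in C.items()}
print({k:p.round(0) for k,p in P.items()}, np.mean(list(P.values()),0).round(1))
print(P['nr']-P['nl'],P['fr']-P['fl'],P['fl']-P['nl'],P['fr']-P['nr'])
# scene corners (crop scale 3, off 100,170)
S={'nl':(333,226),'nr':(236,92),'fl':(208,292)}
for k,(u,v) in S.items(): print(k,onz('scene',100+v/3-.5,170+u/3-.5,105).round(0))
for X,c in (((478,185,45),'B'),((491,351,45),'A')): print(c,proj('top',X),proj('scene',X))
# dark-green rim fit by minAreaRect
h=cv2.cvtColor(im,cv2.COLOR_RGB2HSV); m=((h[...,0]>65)&(h[...,0]<100)&(h[...,1]>70)).astype(np.uint8); m[:174]=0;m[:,:250]=0;m[:,335:]=0;m[225:]=0
ys,xs=np.nonzero(m); print(cv2.minAreaRect(np.c_[xs,ys].astype(np.float32)))
```

```text
{'nl': array([432.,   4.]), 'nr': array([ 407., -234.]), 'fl': array([585., -14.]), 'fr': array([ 561., -250.])} [ 496.1 -123.4]
[ -25.01044367 -238.84617658] [ -24.10616619 -236.42597554] [153.48943925 -18.03533351] [154.39371672 -15.61513247]
nl [438.   7. 105.]
nr [ 408. -223.  105.]
fl [597.   6. 105.]
B (np.float64(202.97861308487796), np.float64(210.93880861542397)) (np.float64(229.6415439478262), np.float64(303.9132091115421))
A (np.float64(200.19383540916215), np.float64(169.28371068535728)) (np.float64(272.787096804206), np.float64(337.2461465811641))
((292.0, 196.5), (45.0, 62.0), 90.0)
```

drive_tool(
  steps=[0,0,0.186,0,0,-10,0,0,0,0.186,0,0,0,0],
)

```text
clock: 1.55
ee_pos: [155.1, -527.9, 216.1]
orientation: [3.141, -0.0, -0.092]
contact_force: [-0.2, -0.2, -0.2]
gripper_width: 94.1
gripper_force: 0.0
```

drive_tool(
  steps=[0,0,0.013,16.4,-49.5,0,0,0,0,0,16.4,-49.5,0,0,0,0,0,16.4,-49.5,0,0,0,0,0,16.4,-49.5,0,0,0,0,0,16.4,-49.5,0,0,0,0,0,16.4,-49.5,0,0,0,0,0,16.4,-49.5,0,0,0,0,0,16.4,-49.5,0,0,0,0,0,16.4,-49.5,0,0,0,0,0,16.4,-49.5,0,0,0,0,0,16.4,-49.5,0,0,0,0,0,16.4,-49.5,0,0,0,0,0,16.4,-49.5,0,0,0,0,0,16.4,-49.5,0,0,0,0,0,16.4,-49.5,0,0,0,0,0,0,0,0,0],
)

```text
clock: 3.55
ee_pos: [473.1, 189.3, 214.8]
orientation: [3.141, 0.001, -0.096]
contact_force: [-0.8, 0.0, -0.2]
gripper_width: 93.7
gripper_force: 0.0
```

```bash
cat >> h.py <<'E'
from scipy.spatial.transform import Rotation as R
def wpose():
    s=sense(); T=np.eye(4); T[:3,:3]=R.from_euler('xyz',s['orientation']).as_matrix(); T[:3,3]=s['ee_pos']
    return T@np.array(camera_params('wrist')['hand_eye'])
def wray(T,row,col):
    p=camera_params('wrist'); K=np.array(p['K']) if 'K' in p else None
    f=K[0,0]; d=np.array([col-K[0,2],row-K[1,2]]); r=np.hypot(*d); a=r/f
    v=np.r_[np.sin(a)*d/r,np.cos(a)]; return T[:3,3],T[:3,:3]@v
def wonz(T,row,col,z):
    o,d=wray(T,row,col); return o+d*(z-o[2])/d[2]
def wproj(T,X):
    K=np.array(camera_params('wrist')['K']); c=T[:3,:3].T@(np.array(X)-T[:3,3]); a=np.arctan2(np.hypot(c[0],c[1]),c[2]); u=c[:2]/np.hypot(c[0],c[1])*a*K[0,0]
    return u[1]+K[1,2],u[0]+K[0,2]
E
python3 - <<'E'
from h import *
p=camera_params('wrist'); print({k:(np.round(v,3).tolist() if not isinstance(v,str) else v) for k,v in p.items()})
print(sense()['ee_pos'],sense()['orientation'])
T=wpose(); im=save('wrist','w0.png')
for r in pinpoint('wrist','valve')[:4]:
    a=r['at'][0]*384,r['at'][1]*512; print('pin',r['score'],np.round(a),wonz(T,*a,0).round(1))
for r in outline_of('wrist','valve')[:4]:
    m=r['pixels'];ys,xs=np.nonzero(m); c=ys.mean(),xs.mean(); print('out',r['score'],np.round(c),len(ys),im[m].mean(0).round(),wonz(T,*c,42).round(1), 'box',ys.min(),ys.max(),xs.min(),xs.max())
for X in ((478,185),(491,351)): print(wproj(T,(*X,0)),wproj(T,(*X,80)))
E
```

```text
{'K': [[297.319, 0.0, 258.894], [0.0, 297.319, 191.38], [0.0, 0.0, 1.0]], 'hand_eye': [[-0.0, -0.961, -0.278, 83.162], [1.0, -0.0, -0.0, 0.254], [0.0, -0.278, 0.961, -178.987], [0.0, 0.0, 0.0, 1.0]]}
[473.08913864 189.33175331 214.7698023 ] [ 3.14141171e+00  8.47760043e-04 -9.61298143e-02]
pin 0.9 [110. 274.] [550.7 161.5   0. ]
pin 0.81 [221. 174.] [409.4 321.    0. ]
pin 0.7 [170. 147.] [488.3 347.2   0. ]
pin 0.56 [167. 265.] [475.6 180.5   0. ]
out 0.97 [177. 133.] 1078 [121. 105.  85.] [488.9 351.9  42. ] box 159 196 112 154
out 0.88 [226. 162.] 520 [225.  51.  40.] [419.4 323.4  42. ] box 211 246 147 181
out 0.62 [175. 265.] 1018 [118. 103.  86.] [474.2 181.3  42. ] box 155 194 250 281
(np.float64(165.5608389391162), np.float64(261.64466212276926)) (np.float64(179.86879222046474), np.float64(262.2941335112376))
(np.float64(168.94853119769658), np.float64(144.38406093117916)) (np.float64(183.22572881757714), np.float64(120.45415914825773))
```

View pics/w0.png

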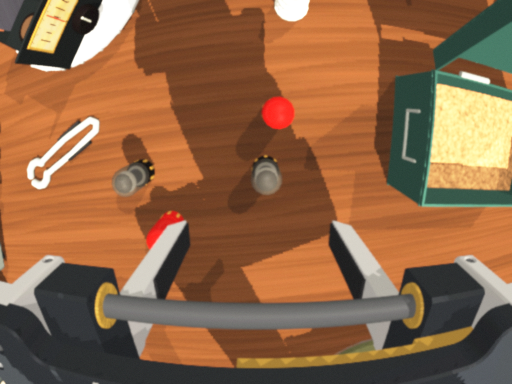

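The wrist picture shows smoky valves at (row 175, col 265) and (177, 133), red ones at (112, 278) and (228, 165), and the tin on the right. This agrees with the other cameras. I go down partway and refine.

drive_tool(
  steps=[0,0,0.009,2.8,7.8,20,0,0,0,0,0,0,40,0,0,0,0,0,0,30,0,0,0,0,0,0,10,0,0,0,0,0,0,0,0],
)

```text
clock: 4.32
ee_pos: [474.9, 178.5, 115.9]
orientation: [-3.142, -0.0, -0.109]
contact_force: [0.5, -0.2, 0.4]
gripper_width: 94.0
gripper_force: 0.0
```

```bash
cat > wv.py <<'E'
from h import *
s=sense(); print(s['ee_pos'].round(1),s['orientation'].round(3),s['contact_force'].round(2))
T=wpose(); im=read_camera('wrist')
for r in pinpoint('wrist','valve')[:4]:
    a=r['at'][0]*384,r['at'][1]*512; print('pin',round(r['score'],2),np.round(a),wonz(T,*a,0).round(1))
for r in outline_of('wrist','valve')[:4]:
    m=r['pixels'];ys,xs=np.nonzero(m); c=ys.mean(),xs.mean(); print('out',round(r['score'],2),np.round(c),len(ys),im[m].mean(0).round(),wonz(T,*c,45).round(1),'mid at 45',wonz(T,(ys.min()+ys.max())/2,(xs.min()+xs.max())/2,45).round(1))
E
python3 wv.py
```

```text
[474.9 178.5 115.9] [-3.142 -0.    -0.109] [ 0.47 -0.17  0.45]
pin 0.96 [257. 143.] [407.5 323.8   0. ]
pin 0.74 [191. 256.] [474.  181.2   0. ]
pin 0.62 [115. 271.] [548.9 158.5   0. ]
pin 0.6 [194. 106.] [488.4 351.9   0. ]
out 0.87 [205.  88.] 1954 [146. 128. 106.] [489.7 349.4  45. ] mid at 45 [489.2 349.3  45. ]
out 0.86 [204. 256.] 2070 [151. 134. 113.] [473.9 181.3  45. ] mid at 45 [474.4 181.5  45. ]
out 0.71 [264. 130.] 787 [246.  69.  56.] [422.9 317.8  45. ] mid at 45 [419.4 317.   45. ]
out 0.66 [118. 271.] 1616 [254.  63.  50.] [547.7 160.3  45. ] mid at 45 [547.8 160.2  45. ]
```

drive_tool(
  steps=[0,0,0,-1,-2.8,20,0,0,0,0,0,0,25,0,0,0,0,0,0,25,0,0,0,0,0,0,15,0,0,0,0,0,0,7,0,0,0,0,0,0,0,0,0,0,0,0,0,0,0.4,0,0,0,0,0,0,0.5,0,0,0,0,0,0,0.6,0,0,0,0,0,0,0.7,0,0,0,0,0,0,0.8,0,0,0,0,0,0,0.8,0,0,0,0,0,0,0.8,0,0,0,0,0,0,0.8],
)

```text
clock: 6.22
ee_pos: [474.1, 181.9, 23.5]
orientation: [-3.142, -0.0, -0.108]
contact_force: [0.1, 0.3, 0.2]
gripper_width: 35.7
gripper_force: 30.0
```

drive_tool(
  steps=[0,0,0,0,0,-12,0.8,0,0,0,0,0,-35,0.8,0,0,0,0,0,-50,0.8,0,0,0,0,0,-45,0.8,0,0,0,1,10,-25,0.8,0,0,0,5.5,44,0,0.8,0,0,0,5.5,44,0,0.8,0,0,0,5.5,44,0,0.8,0,0,0,5.5,44,0,0.8,0,0,0,5.5,44,0,0.8,0,0,0,5.5,44,0,0.8,0,0,0,5.5,44,0,0.8,0,0,0,1.5,25,0,0.8,0,0,0,0,8,0,0.8,0,0,0,0,0,0,0.8,0,0,0,0,0,0,0.8],
)

```text
clock: 8.22
ee_pos: [477.0, -170.5, 190.7]
orientation: [-3.142, -0.0, -0.107]
contact_force: [0.8, -0.5, -0.5]
gripper_width: 35.5
gripper_force: 30.0
```

Run:
```python
from h import *
s=sense(); print(s['ee_pos'].round(1),s['orientation'].round(3),s['contact_force'].round(2),s['gripper_width'])
T=wpose(); im=save('wrist','w1.png')
for x,y in ((-77,-120),(-77,120),(77,-120),(77,120)):
    X=(497+x*.9945+y*.1048,-123-x*.1048+y*.9945,105); print((x,y),np.round(wproj(T,X),0))
```

```text
[ 477.  -170.5  190.7] [-3.142 -0.    -0.107] [ 0.81 -0.5  -0.53] 35.49575472442441
(-77, -120) [256. 328.]
(-77, 120) [251. 106.]
(77, -120) [100. 337.]
(77, 120) [109.  87.]
```

View pics/w1.png

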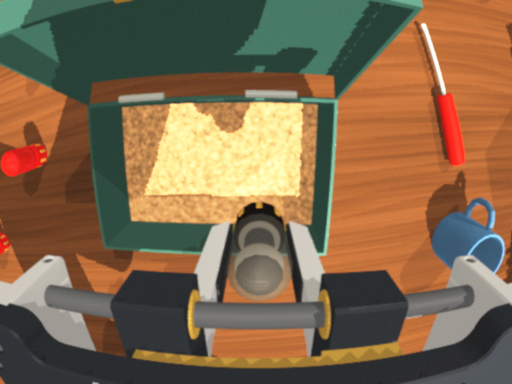

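The wrist picture shows the tin rim corners at (248,105), (252,328), (100,90) and (99,337), where I predicted them. The valve is held upright at (250,258). I estimate the cork height from where its edges show.

Run:
```python
from h import *
T=wpose()
for z in (14,22,30,38,46):
    o=[]
    for x,y in ((74,117),(74,-117),(-74,117),(-74,-117)):
        X=(497+x*.9945+y*.1048,-123-x*.1048+y*.9945,z); o.append(np.round(wproj(T,X),0).tolist())
    print(z,o)
```

```text
14 [[109.0, 127.0], [104.0, 315.0], [219.0, 137.0], [220.0, 311.0]]
22 [[109.0, 124.0], [104.0, 317.0], [222.0, 135.0], [223.0, 312.0]]
30 [[109.0, 121.0], [104.0, 318.0], [224.0, 133.0], [225.0, 313.0]]
38 [[110.0, 119.0], [104.0, 319.0], [226.0, 130.0], [228.0, 314.0]]
46 [[110.0, 116.0], [104.0, 321.0], [229.0, 128.0], [230.0, 315.0]]
```

drive_tool(
  steps=[0,0,0,0,0,25,0.8,0,0,0,0,0,35,0.8,0,0,0,0,0,25,0.8,0,0,0,0,0,15,0.8,0,0,0,0,0,9,0.8,0,0,0,0,0,0,0.8,0,0,0,0,0,0,0.8],
)

```text
clock: 9.15
ee_pos: [477.3, -171.6, 82.2]
orientation: [3.141, -0.001, -0.108]
contact_force: [-0.5, -0.4, -0.2]
gripper_width: 35.7
gripper_force: 30.0
```

drive_tool(
  steps=[0,0,0,0,0,4,0.8,0,0,0,0,0,4,0.8,0,0,0,0,0,3,0.8,0,0,0,0,0,2,0.8],
)

```text
clock: 9.65
ee_pos: [476.9, -171.4, 68.2]
orientation: [-3.141, 0.0, -0.108]
contact_force: [-0.1, -0.6, -1.1]
gripper_width: 35.3
gripper_force: 30.0
```

drive_tool(
  steps=[0,0,0,0,0,2,0.8,0,0,0,0,0,2,0.8,0,0,0,0,0,1,0.8],
)

```text
clock: 10.02
ee_pos: [476.9, -171.4, 63.3]
orientation: [-3.142, 0.0, -0.108]
contact_force: [0.2, -0.1, -0.1]
gripper_width: 35.8
gripper_force: 30.0
```

drive_tool(
  steps=[0,0,0,0,0,1.2,0.8,0,0,0,0,0,1.2,0.8,0,0,0,0,0,1.2,0.8],
)

```text
clock: 10.4
ee_pos: [477.0, -171.4, 59.8]
orientation: [-3.142, -0.0, -0.108]
contact_force: [0.2, 0.1, -1.0]
gripper_width: 35.6
gripper_force: 30.0
```

drive_tool(
  steps=[0,0,0,0,0,1,0.8,0,0,0,0,0,1,0.8],
)

```text
clock: 10.65
ee_pos: [476.9, -171.4, 57.8]
orientation: [-3.142, -0.0, -0.108]
contact_force: [-0.5, -0.1, 0.1]
gripper_width: 35.7
gripper_force: 30.0
```

drive_tool(
  steps=[0,0,0,0,0,1,0.8,0,0,0,0,0,1,0.8],
)

```text
clock: 10.9
ee_pos: [476.9, -171.4, 55.8]
orientation: [-3.142, -0.0, -0.108]
contact_force: [0.6, -0.2, -0.2]
gripper_width: 35.5
gripper_force: 30.0
```

drive_tool(
  steps=[0,0,0,0,0,1,0.8,0,0,0,0,0,1,0.8],
)

```text
clock: 11.15
ee_pos: [476.9, -171.4, 53.8]
orientation: [-3.142, -0.0, -0.108]
contact_force: [-1.1, 1.1, 0.3]
gripper_width: 35.4
gripper_force: 30.0
```

drive_tool(
  steps=[0,0,0,0,0,1,0.8,0,0,0,0,0,1,0.8],
)

```text
clock: 11.4
ee_pos: [477.0, -171.5, 51.9]
orientation: [3.142, -0.0, -0.108]
contact_force: [-1.2, 0.5, 3.7]
gripper_width: 35.6
gripper_force: 30.0
```

drive_tool(
  steps=[0,0,0,0,0,1,0.8],
)

```text
clock: 11.52
ee_pos: [477.0, -171.5, 51.0]
orientation: [3.142, -0.0, -0.108]
contact_force: [-1.9, -0.1, 5.2]
gripper_width: 35.5
gripper_force: 30.0
```

drive_tool(
  steps=[0,0,0,0,0,1,0.8],
)

```text
clock: 11.65
ee_pos: [477.0, -171.5, 50.0]
orientation: [3.142, -0.0, -0.108]
contact_force: [-1.5, 1.6, 6.2]
gripper_width: 35.5
gripper_force: 30.0
```

drive_tool(
  steps=[0,0,0,0,0,-1.2,0.8,0,0,0,0,0,-1.2,0.8,0,0,0,0,0,0,0.8],
)

```text
clock: 12.02
ee_pos: [477.0, -171.4, 52.3]
orientation: [3.142, -0.0, -0.108]
contact_force: [-1.2, 0.7, 2.8]
gripper_width: 35.6
gripper_force: 30.0
```

drive_tool(
  steps=[0,0,0,0,0,0,0.6,0,0,0,0,0,0,0.5,0,0,0,0,0,0,0.36,0,0,0,0,0,0,0.36,0,0,0,0,0,0,0.36],
)

```text
clock: 12.65
ee_pos: [476.9, -171.5, 52.2]
orientation: [3.142, 0.0, -0.108]
contact_force: [-0.0, -0.1, -0.1]
gripper_width: 60.4
gripper_force: 0.0
```

drive_tool(
  steps=[0,0,0,0,0,-10,0.36,0,0,0,0,0,-25,0.36,0,0,0,0,0,-45,0.36,0,0,0,0,0,-45,0.36,0,0,0,0,0,-20,0.36,0,0,0,0,-30,0,0,0,0,0,0,-40,0,0,0,0,0,0,0,0,0],
)

```text
clock: 13.65
ee_pos: [484.7, -100.2, 198.1]
orientation: [-3.142, -0.001, -0.106]
contact_force: [-0.7, 0.0, 0.2]
gripper_width: 86.7
gripper_force: 0.0
```

Run:
```python
from h import *
s=sense(); print(s['ee_pos'].round(1),s['orientation'].round(3))
T=wpose(); im=save('wrist','w2.png')
for r in outline_of('wrist','valve')[:4]:
    m=r['pixels'];ys,xs=np.nonzero(m); c=ys.mean(),xs.mean(); print('out',round(r['score'],2),np.round(c),len(ys),im[m].mean(0).round(),wonz(T,*c,75).round(1))
print(wproj(T,(477,-171.5,30)),wproj(T,(477,-171.5,110)))
```

```text
[ 484.7 -100.2  198.1] [-3.142e+00 -1.000e-03 -1.060e-01]
out 0.97 [187. 326.] 1393 [119. 103.  83.] [ 477.9 -171.6   75. ]
out 0.77 [250.  17.] 769 [214.  40.  29.] [426.7 274.9  75. ]
out 0.74 [155.  61.] 1160 [222.  41.  30.] [550.7 133.   75. ]
out 0.55 [203.   5.] 243 [75. 56. 34.] [502.4 265.6  75. ]
(np.float64(177.93823167768326), np.float64(317.8158401174267)) (np.float64(197.433364664441), np.float64(333.4173168174007))
```

View pics/w2.png

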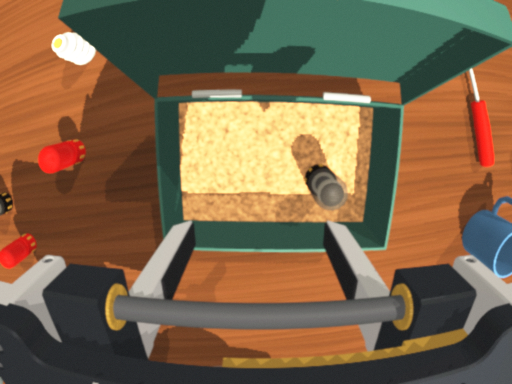

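Valve B stands upright in the tin at (187, 326). Next, valve A.

drive_tool(
  steps=[0,0,0,-4,-40,0,0,0,0,0,-5,-50,0,0,0,0,0,-5,-50,0,0,0,0,0,-5,-50,0,0,0,0,0,-5,-50,0,0,0,0,0,-5,-50,0,0,0,0,0,-5,-50,0,0,0,0,0,-5,-50,0,0,0,0,0,-3,-40,20,0,0,0,0,-1.5,-18,35,0,0,0,0,0,0,25,0,0,0,0,0,0,0,0,0,0,0,0,0,0,0],
)

```text
clock: 15.38
ee_pos: [490.6, 347.8, 118.6]
orientation: [-3.141, -0.001, -0.109]
contact_force: [-0.0, 0.7, 0.4]
gripper_width: 93.9
gripper_force: 0.0
```

```bash
python3 wv.py
```

```text
[490.6 347.8 118.6] [-3.141e+00 -1.000e-03 -1.090e-01] [-0.01  0.74  0.39]
pin 0.8 [255. 288.] [409.8 323.5   0. ]
pin 0.79 [193. 257.] [486.1 350.7   0. ]
pin 0.62 [121. 424.] [547.9 157.8   0. ]
out 0.96 [274. 293.] 1961 [244.  57.  45.] [412.  322.8  45. ] mid at 45 [413.7 321.7  45. ]
out 0.63 [124. 442.] 2023 [238.  57.  44.] [548.8 164.   45. ] mid at 45 [547.6 164.6  45. ]
out 0.61 [161. 126.] 3072 [237. 234. 230.] [542.8 465.2  45. ] mid at 45 [540.7 465.5  45. ]
out 0.56 [205. 254.] 1961 [152. 136. 114.] [488.3 352.8  45. ] mid at 45 [488.5 352.9  45. ]
```

drive_tool(
  steps=[0,0,0,-2.3,-3.6,20,0,0,0,0,0,0,26,0,0,0,0,0,0,26,0,0,0,0,0,0,15,0,0,0,0,0,0,8,0,0,0,0,0,0,0,0,0,0,0,0,0,0,0.4,0,0,0,0,0,0,0.5,0,0,0,0,0,0,0.6,0,0,0,0,0,0,0.7,0,0,0,0,0,0,0.8,0,0,0,0,0,0,0.8,0,0,0,0,0,0,0.8,0,0,0,0,0,0,0.8],
)

```text
clock: 17.27
ee_pos: [487.7, 352.1, 22.2]
orientation: [-3.142, -0.0, -0.108]
contact_force: [0.1, -0.4, -0.2]
gripper_width: 35.7
gripper_force: 30.0
```

drive_tool(
  steps=[0,0,0,0,0,-12,0.8,0,0,0,0,0,-35,0.8,0,0,0,0,0,-50,0.8,0,0,0,0,0,-45,0.8,0,0,0,1.3,11.4,-26,0.8,0,0,0,5,44,0,0.8,0,0,0,5,46,0,0.8,0,0,0,5,46,0,0.8,0,0,0,5,46,0,0.8,0,0,0,5,46,0,0.8,0,0,0,5,46,0,0.8,0,0,0,5,46,0,0.8,0,0,0,5,46,0,0.8,0,0,0,3,30,0,0.8,0,0,0,1,14,0,0.8,0,0,0,0,0,0,0.8,0,0,0,0,0,0,0.8],
)

```text
clock: 19.4
ee_pos: [487.3, -70.8, 190.4]
orientation: [-3.141, -0.0, -0.107]
contact_force: [0.2, -0.6, -1.1]
gripper_width: 35.8
gripper_force: 30.0
```

drive_tool(
  steps=[0,0,0,0,0,25,0.8,0,0,0,0,0,40,0.8,0,0,0,0,0,30,0.8,0,0,0,0,0,16,0.8,0,0,0,0,0,10,0.8,0,0,0,0,0,5,0.8,0,0,0,0,0,0,0.8,0,0,0,0,0,0,0.8],
)

```text
clock: 20.4
ee_pos: [487.6, -71.9, 64.9]
orientation: [3.141, -0.001, -0.108]
contact_force: [0.5, -0.3, 0.4]
gripper_width: 36.1
gripper_force: 30.0
```

drive_tool(
  steps=[0,0,0,0,0,3,0.8,0,0,0,0,0,2,0.8,0,0,0,0,0,2,0.8,0,0,0,0,0,1,0.8],
)

```text
clock: 20.9
ee_pos: [487.2, -71.8, 56.1]
orientation: [-3.142, 0.0, -0.108]
contact_force: [-0.6, 0.2, 0.4]
gripper_width: 35.6
gripper_force: 30.0
```

drive_tool(
  steps=[0,0,0,0,0,1,0.8,0,0,0,0,0,1,0.8],
)

```text
clock: 21.15
ee_pos: [487.3, -71.8, 54.2]
orientation: [3.142, -0.0, -0.108]
contact_force: [-0.4, 0.4, 0.0]
gripper_width: 35.7
gripper_force: 30.0
```

drive_tool(
  steps=[0,0,0,0,0,1,0.8,0,0,0,0,0,1,0.8],
)

```text
clock: 21.4
ee_pos: [487.3, -71.8, 52.2]
orientation: [-3.142, -0.0, -0.108]
contact_force: [0.0, -0.0, 1.7]
gripper_width: 35.4
gripper_force: 30.0
```

drive_tool(
  steps=[0,0,0,0,0,1,0.8],
)

```text
clock: 21.52
ee_pos: [487.3, -71.8, 51.3]
orientation: [3.142, -0.0, -0.108]
contact_force: [-0.7, -0.6, 1.8]
gripper_width: 35.5
gripper_force: 30.0
```

drive_tool(
  steps=[0,0,0,0,0,0.7,0.8,0,0,0,0,0,0,0.8],
)

```text
clock: 21.78
ee_pos: [487.3, -71.8, 50.6]
orientation: [3.142, -0.0, -0.108]
contact_force: [-0.6, 0.2, 3.3]
gripper_width: 36.0
gripper_force: 30.0
```

drive_tool(
  steps=[0,0,0,0,0,0,0.6,0,0,0,0,0,0,0.5,0,0,0,0,0,0,0.36,0,0,0,0,0,0,0.36,0,0,0,0,0,0,0.36],
)

```text
clock: 22.4
ee_pos: [487.3, -71.8, 50.5]
orientation: [-3.142, -0.0, -0.108]
contact_force: [0.2, 0.2, 0.5]
gripper_width: 59.8
gripper_force: 0.0
```

drive_tool(
  steps=[0,0,0,0,0,-10,0.36,0,0,0,0,0,-25,0.36,0,0,0,0,0,-45,0.36,0,0,0,0,0,-45,0.36,0,0,0,-20,0,-45,1,0,0,0,-20,0,-30,1,0,0,0,0,0,0,1,0,0,0,0,0,0,1],
)

```text
clock: 23.4
ee_pos: [447.5, -67.4, 249.9]
orientation: [-3.141, 0.001, -0.108]
contact_force: [-0.1, -0.2, -0.6]
gripper_width: 23.7
gripper_force: 0.0
```

Run:
```python
from h import *
s=sense(); print(s['ee_pos'].round(1),s['orientation'].round(3),s['joint_positions'].round(2))
T=wpose(); im=save('wrist','w3.png')
for r in outline_of('wrist','valve')[:4]:
    m=r['pixels'];ys,xs=np.nonzero(m); c=ys.mean(),xs.mean(); print('out',round(r['score'],2),np.round(c),len(ys),im[m].mean(0).round(),wonz(T,*c,75).round(1))
for r in pinpoint('wrist','lid_edge')[:2]: print(r)
cx=np.array([497,-123]);ux=np.array([.9945,-.1048])
for th in (1.95,1.85,1.57):
  u=np.array([-np.cos(th),np.sin(th)]);n=np.array([np.sin(th),np.cos(th)])
  q=np.array([77,105.5])+154*u+26*n; X=np.r_[cx+ux*q[0],q[1]]; print(th,q.round(0),X.round(0),np.round(wproj(T,X)),np.round(proj('top',X)),np.round(proj('scene',X)))
for c in('top','scene'):
  im=read_camera(c); print(c,[(round(r['score'],2),np.round(np.array(r['at'])*[384,512],1)) for r in pinpoint(c,'lid_edge')[:2]])
```

```text
[447.5 -67.4 249.9] [-3.141e+00  1.000e-03 -1.080e-01] [-0.23  0.05  1.71  0.    1.38  1.45]
out 0.96 [219.  40.] 720 [222.  42.  31.] [420.8 284.   75. ]
out 0.85 [144. 259.] 815 [138. 121.  99.] [487.  -71.8  75. ]
out 0.84 [121.  94.] 887 [232.  42.  32.] [547.  140.1  75. ]
1.95 [158. 239.] [ 654. -140.  239.] [-67. 330.] [151. 296.] [146. 194.]
1.85 [144. 246.] [ 641. -138.  246.] [-57. 334.] [155. 296.] [142. 198.]
1.57 [103. 260.] [ 599. -134.  260.] [-11. 343.] [166. 295.] [134. 211.]
top [(0.82, array([154.1, 299.8]))]
scene []
```

View pics/w3.png

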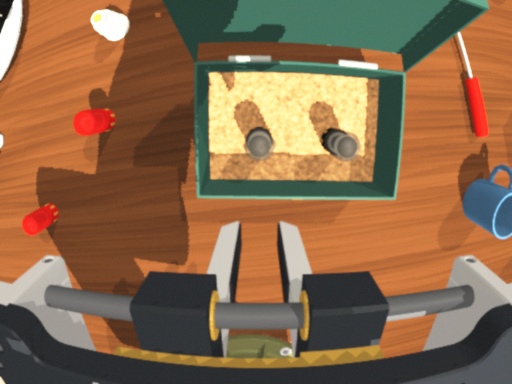

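Both valves stand upright in the tin, at (144, 259) and (145, 342). Now I go over the lid and behind it to push it shut.

drive_tool(
  steps=[0,0,0,0,5,-20,1,0,0,0,0,5,-20,1,0,0,0,30,5,0,1,0,0,0,40,5,0,1,0,0,0,40,5,0,1,0,0,0,40,5,0,1,0,0,0,40,10,0,1,0,0,0,35,10,0,1,0,0,0,25,0,0,1,0,0,0,5,0,0,1,0,0,0,0,0,0,1],
)

```text
clock: 25.12
ee_pos: [695.3, -144.5, 290.1]
orientation: [-3.141, 0.001, -0.108]
contact_force: [-0.3, -0.1, -0.3]
gripper_width: 0.7
gripper_force: 0.0
```

```bash
cat >> h.py <<'E'
def tin():
    s=sense(); d=s['ee_pos'][:2]-[497,-123]; print('tin xyz',round(d@[.9945,-.1048],1),round(d@[.1048,.9945],1),round(s['ee_pos'][2],1),s['orientation'].round(3),s['contact_force'].round(1),s['joint_positions'].round(2),s['clock'],s['gripper_width'])
E
python3 -c "
from h import *
tin()
im=read_camera('top')
print([(round(r['score'],2),np.round(np.array(r['at'])*[384,512],1)) for r in pinpoint('top','lid_edge')[:2]])"
```

```text
tin xyz 199.5 -0.6 290.1 [-3.141e+00  1.000e-03 -1.080e-01] [-0.3 -0.1 -0.3] [-0.26  0.66  0.81  0.    1.67  1.42] 25.125 0.668881698813482
[]
```

drive_tool(
  steps=[0,0,0,0,0,25,1,0,0,0,0,0,25,1,0,0,0,0,0,15,1,0,0,0,-10,0,0,1,0,0,0,-10,0,0,1,0,0,0,-8,0,0,1,0,0,0,-8,0,0,1,0,0,0,-8,0,0,1],
)

```text
clock: 26.22
ee_pos: [651.4, -139.9, 225.7]
orientation: [3.142, -0.0, -0.108]
contact_force: [0.5, -0.4, 0.1]
gripper_width: 0.8
gripper_force: 0.0
```

drive_tool(
  steps=[0,0,0,-8,0,0,1,0,0,0,-8,0,0,1,0,0,0,-8,0,0,1,0,0,0,-8,0,0,1],
)

```text
clock: 26.72
ee_pos: [619.5, -136.5, 225.6]
orientation: [3.142, -0.0, -0.108]
contact_force: [2.9, -0.7, 2.5]
gripper_width: 0.9
gripper_force: 1.5
```

```bash
python3 -c "
from h import *
tin()
im=read_camera('scene')
print([(round(r['score'],2),np.round(np.array(r['at'])*[384,512],1)) for r in pinpoint('scene','lid_edge')[:2]])"
```

```text
tin xyz 123.3 -0.5 225.6 [ 3.142 -0.    -0.108] [ 2.9 -0.7  2.5] [-0.27  0.48  1.23 -0.    1.43  1.4 ] 26.725 0.9479230459840791
[(0.97, array([136.7, 206.8]))]
```

drive_tool(
  steps=[0,0,0,-6,0,0,1,0,0,0,-6,0,0,1,0,0,0,-9,0,-1,1,0,0,0,-9,0,-1,1,0,0,0,-9,0,0,1,0,0,0,-10,0,1,1,0,0,0,-10,0,2,1,0,0,0,-10,0,2,1,0,0,0,-10,0,4,1,0,0,0,-10,0,4,1],
)

```text
clock: 28.08
ee_pos: [530.8, -126.8, 214.1]
orientation: [-3.142, 0.0, -0.108]
contact_force: [2.3, 0.5, 1.8]
gripper_width: 0.4
gripper_force: 1.0
```

```bash
python3 -c "
from h import *
tin()
im=read_camera('scene')
print([(round(r['score'],2),np.round(np.array(r['at'])*[384,512],1)) for r in pinpoint('scene','lid_edge')[:2]])
for th in (1.2,1,.8,.6):
  q=np.array([77-154*np.cos(th)+26*np.sin(th),105.5+154*np.sin(th)+26*np.cos(th)]); print(th,np.round(proj('scene',np.r_[np.array([497,-123])+np.array([.9945,-.1048])*q[0],q[1]]),1))"
```

```text
tin xyz 34.0 -0.3 214.1 [-3.142  0.    -0.108] [2.3 0.5 1.8] [-0.3   0.28  1.52 -0.    1.34  1.38] 28.075 0.4413975795546693
[(0.62, array([129.3, 241.9]))]
1.2 [128.  228.2]
1 [127.1 237.2]
0.8 [127.8 245.3]
0.6 [130.1 252.1]
```

drive_tool(
  steps=[0,0,0,-10,0,4,1,0,0,0,-8,0,5,1,0,0,0,-8,0,6,1,0,0,0,-8,0,6,1,0,0,0,-6.5,0,8,1,0,0,0,-6.5,0,8,1,0,0,0,-6,0,8,1,0,0,0,-5,0,9,1,0,0,0,-4,0,9,1,0,0,0,-3,0,8,1],
)

```text
clock: 29.42
ee_pos: [466.7, -119.8, 142.9]
orientation: [-3.141, 0.0, -0.108]
contact_force: [0.1, -0.1, 0.8]
gripper_width: 0.5
gripper_force: 0.3
```

drive_tool(
  steps=[0,0,0,-2,0,4,1,0,0,0,0,0,3,1,0,0,0,0,0,2,1],
)

```text
clock: 29.8
ee_pos: [465.0, -119.7, 134.5]
orientation: [3.142, -0.0, -0.108]
contact_force: [-0.6, -0.1, 1.0]
gripper_width: 0.7
gripper_force: 0.4
```

drive_tool(
  steps=[0,0,0,0,0,1.5,1,0,0,0,0,0,1,1,0,0,0,0,0,0,1],
)

```text
clock: 30.18
ee_pos: [465.0, -119.7, 132.0]
orientation: [3.142, -0.0, -0.108]
contact_force: [-1.1, 0.6, 0.1]
gripper_width: 0.7
gripper_force: 0.0
```

drive_tool(
  steps=[0,0,0,0,0,1,1,0,0,0,0,0,0,1],
)

```text
clock: 30.42
ee_pos: [465.1, -119.7, 131.7]
orientation: [3.141, -0.001, -0.108]
contact_force: [-2.7, 1.4, 8.4]
gripper_width: 0.3
gripper_force: 4.0
```

Firm stop at z = 131.7, which matches a shut lid (131.5). I add a light extra press, retreat and check.

drive_tool(
  steps=[0,0,0,0,0,0.6,1,0,0,0,0,0,0,1,0,0,0,0,0,0,1],
)

```text
clock: 30.8
ee_pos: [465.2, -119.7, 131.6]
orientation: [3.141, -0.001, -0.108]
contact_force: [-6.1, 2.2, 14.8]
gripper_width: 0.9
gripper_force: 7.3
```

drive_tool(
  steps=[0,0,0,0,0,-10,1,0,0,0,0,0,-40,1,0,0,0,0,0,-50,1,0,0,0,-25,-50,-20,1,0,0,0,-25,-50,0,1,0,0,0,-10,-50,0,1,0,0,0,0,-50,0,1,0,0,0,0,-40,0,1,0,0,0,0,0,0,1,0,0,0,0,0,0,1],
)

```text
clock: 32.05
ee_pos: [431.2, 125.0, 250.5]
orientation: [3.141, -0.0, -0.108]
contact_force: [0.3, -0.6, -0.1]
gripper_width: 0.5
gripper_force: 0.0
```

Run:
```python
from h import *
tin(); a=save('scene','s9.png')
print([(round(r['score'],2),np.round(np.array(r['at'])*[384,512],1)) for r in pinpoint('scene','lid_edge')[:2]], [np.round(proj('scene',(497-77*.9945,-123+8,131.5)),1)])
for n in('insulator','mug','tuning_gang','solder_reel','valve'):
  for r in pinpoint('scene',n)[:4]: print(n,round(r['score'],2),np.round(np.array(r['at'])*[384,512],1))
```

```text
tin xyz -91.5 239.8 250.5 [ 3.141 -0.    -0.108] [ 0.3 -0.6 -0.1] [ 0.2   0.04  1.72 -0.    1.38  1.88] 32.05 0.47040545303298387
[(0.53, array([329.6, 359.8])), (0.17, array([107.4, 228.3]))] [array([144.3, 263.2])]
insulator 0.6 [256.  235.1]
mug 0.57 [106.1 228.5]
tuning_gang 0.65 [229.1 184. ]
solder_reel 0.84 [174.8 171.6]
valve 0.7 [259.1 347.9]
valve 0.57 [241.3 277.8]
```

View pics/s9.png

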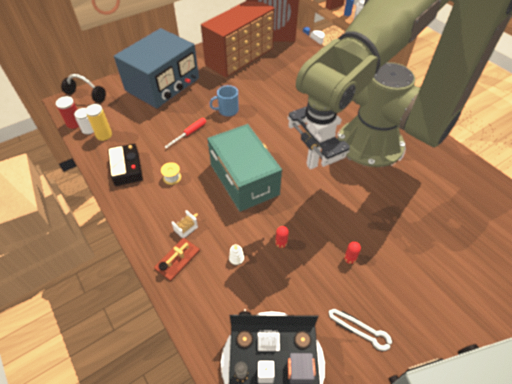

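The picture shows the tin shut with its lid flush at (160, 245). The red valves at (237, 282) and (252, 353) and the other things on the desk have not moved, and the arm is clear.

```bash
python3 -c "
from rig import *
print(sign_off())"
```

```text
the job is handed in; nothing more can be done
None
```

Both smoky valves are standing upright side by side on the cork in the green tin, the lid is fully shut, nothing else on the desk was moved, and the job was handed in after about 32 s on the robot's clock.

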